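# Pry the long lamp board free with its ejector levers

## Task

Two nail-curing lamps stand open for repair, covers off, each with a green circuit board upright in its white base between two upright ejector levers. Free the longer of the two boards: swing both of its levers fully outwards, away from the board, so that they pry both its ends up out of the seat. Leave it standing loose in its guides with the levers out, and leave the shorter board as it is.

Things in the scene. Friction and masses are not known exactly. Their poses are not given: they have to be found in the camera images.
- long_base: white lamp base with the long board, 110 (x) x 210 (y) x 24 high, fixed (the other lamp's is 156 long). Origin: centre of its underside, on the table. y runs along the board towards the left lever; x crosses it (LEDs on the board's +x face, finned heat sink on -x); z up. Two pairs of black card guides, tops 66 above the table, hold the board upright in the base's yz plane
- long_board_top (a point): middle of the top edge of the long green board (150 long, 50 high, 6 thick, loose, about 120 g). Seated, this point is 87.5 above the table, right over the base's origin; with both levers fully out it stands about 98. The short lamp's board is 96 long and as high and thick
- left_lever (a joint): grey lever at the board's +y end, rad: 0 upright (board seated), grows as its top swings out to +y of long_base; stop 0.75. Starts 0 to 0.1, stays where left, about 1 N at the top. Flat bar 18 wide (x), 8 thick (y), pivot (axis along x) at x 0, y +83, z 31 in long_base, top 110 above the pivot (141 above the table); a toe 20 long points inward under the board's end and lifts it
- right_lever (a joint): the same lever at the board's -y end: pivot at x 0, y -83, z 31 in long_base; 0 upright, grows to 0.75 as its top swings out to -y of long_base
- short_board_top (a point): middle of the top edge of the short board (96 long) in the other lamp, 87.5 above the table; its levers, 141 high, have their pivots 56 to either side of it. To be left alone

How it is judged (in metres and radians):
At the end, for the whole second after the job is handed in: both levers of the long board swung out past 0.5 rad (of 0.75), the long board lifted at least 5 mm from its seat and still standing in its guides (within 20 mm of its place seen from above, leaning less than 14 degrees) (value of joint each of left_lever, right_lever above 0.5 rad and z of long_board_top in the frame of long_base above 0.0925 m and horizontal distance between long_board_top and long_base below 0.02 m and angle between long_board_top's own z axis and vertical below 0.25 rad); the robot touches nothing.
It fails at once if the short board is pried up or knocked (moved more than 10 mm, or lifted more than 4 mm) (distance of short_board_top from where it was at the start of the episode above 0.01 m or height (world z) of short_board_top above 0.0915 m).
It also fails if it takes over 35 s, if anything falls off the work surface, if the arm or the gripper's body presses on something with over 40 N, if the wrist force passes 120 N, or if a joint passes its speed limit or range.

## Robot

A 6-joint arm with a two-finger parallel gripper is mounted at the origin on the work surface. World frame = base frame: x ahead of the robot, y to its left, z up, the work surface at z = 0. Lengths are in mm, angles in degrees, forces in N, time in s.
With the tool pointing down it reaches from about 300 to 850 mm from the base axis. Payload 4.2 kg.
Tool frame: the origin (TCP) lies at the very end of the fingers, on their centre line; the grasp point (between the pads) lies 19 mm behind it; z points along the fingers, y is the line along which they close (so a half turn about z gives the same grasp; the last joint's range is limited). The gripper opens to 91 mm and grips with 3 to 60 N. Pads are 32 mm wide; open, the fingers measure 118 mm over their backs; the gripper's body (76 mm by 178 mm) begins 60 mm behind the grasp point.
Start: joints at [64.4, 18.312, 89.639, -0, 72.044, -1.146], TCP at [238.031, 523.435, 213.976] pointing down, gripper open.
Joint ranges: [-177.97, 177.97], [-48.28, 115.42], [12.27, 149.76], [-77.06, 257.06], [2.81, 150.46], [-146.56, 146.56]. Speed limits (degrees/s): [147.25, 147.25, 180, 180, 180, 180].

## Interface

Orientations are given as [roll, pitch, yaw] about the fixed x, y, z axes, in that order (R = Rz(yaw) Ry(pitch) Rx(roll)).
In Python, from workcell import * gives the robot as it stands.
- The arm moves only by the tool move_arm, never from a script. Its argument "motion" is a list of rows, each a list of 3 entries, a list of its own where there are three numbers: the finger opening in mm, from 0 to 91.2, then the shift along the world's x, y, z in units of 25 mm (1.0 is 25 mm), then the turn, a rotation vector about the world's x, y, z in units of 4 degrees (1.0 is 4 degrees). In form: [[grip, [x, y, z], [ax, ay, az]], ...]. A call has 1 to 20 rows; each row shifts and turns the commanded pose from where the row before left it; what a row does not reach is not made up. A row lasts 1/12 s, in which the tool goes at most 41.7 mm and 7.16 degrees, less where a joint would pass 70% of its speed; a pose out of reach is approached as far as the arm can. A call with a number of a shift or a turn outside -1 to 1 is refused whole. A call with a gripper value outside its range is refused whole. The fingers move at their own pace and stop on an object; "grip_force" is the grip in N (left out, the last holds). Time passes only in rows, so rows that do not move let the fingers close. It gives the time, the measured TCP pose, the force, the opening and the grip force at its end, in the units of the state.
- state(): the state, without advancing time (a new reading comes with each control period).
- grab_frame(name): name is "scene" or "top" or "wrist"; returns the picture (420x560x3 uint8, blue, green, red); there is no depth.
- camera_info(name): a dict with "fx", "fy", "cx", "cy" (pixels), "rvec" (rotation vector, rad) and "tvec" (3), from world to camera coordinates, as OpenCV has them. Camera axes: x right, y down, z forward; pixel columns grow to the right and rows downward; lengths in mm; the calibration is good to about 2 mm. A picture is of the moment at which its call begins: read the wrist's pose just before it. camera_info takes no time and is no camera call; for the wrist camera it gives the pose at the moment of the call.
- job_done(): hands the job in; it is judged then, once.
The state is a dict: "time_s": time; "qpos": joint angles; "qvel": joint speeds; "effort": joint torques, N m; "ee_pos": TCP position; "ee_rot": TCP orientation; "force": force on the tool from outside, world axes, zero at the start; "torque": the same for the moment, N m; "gripper_width": finger opening in mm; "gripper_force": force on a finger pad.
Only numpy, scipy, OpenCV 4.12 (cv2) and the standard library are available. Lean on these libraries where they do the work, as an engineer would, in place of code of your own. Each camera call takes 0.05 s, during which the arm holds its last target. There are 200 camera calls.

## Working session

There is one attempt and no reset: what is moved stays moved. The work goes in short steps, Python scripts to look and compute and a tool call to move; the robot and the scene stay as the last step left them, time stands still between calls to the robot, and variables do not carry over. Pictures are saved under pics/ and viewed, at most 10 in all, crops included, and the job is handed in when it is done.

Besides the shell and the picture viewer there is one more tool, called after "Emit:" by a JSON object that holds its "fn" and its "kwargs", one argument or row to a line. move_arm: Moves the arm, as the interface text tells. Shifts and turns lie within -1 to 1; 1 stands for 25 mm of shift or 4 degrees of turn. Its arguments: {"type":"object","properties":{"motion":{"type":"array","items":{"type":"array"}},"grip_force":{"type":"number"}},"required":["motion"]}

```bash
mkdir -p pics; python3 - <<'E'
from workcell import *
import cv2
for n in("scene","top"):
    cv2.imwrite(f"pics/{n}0.png",grab_frame(n)); print(n,camera_info(n))
s=state();print(s["time_s"],s["ee_pos"],s["ee_rot"])
E
```

```text
scene {'fx': 511.6265399278923, 'fy': 511.6265399278923, 'cx': 281.100174056016, 'cy': 206.18002089053493, 'rvec': array([ 1.91423568,  1.32811485, -0.6515623 ]), 'tvec': array([-175.65182359, -248.99708359, 1471.50256202])}
top {'fx': 409.0342613496743, 'fy': 409.0342613496743, 'cx': 274.3702563888068, 'cy': 207.67352921902602, 'rvec': array([ 2.16792597, -2.20793879,  0.08585429]), 'tvec': array([ 15.68332034, 535.27264831, 859.98745277])}
0.1 [237.85227073 522.99153416 213.20837623] [-1.79908428e+02  1.11152027e-04  1.55545728e+02]
```

View pics/top0.png

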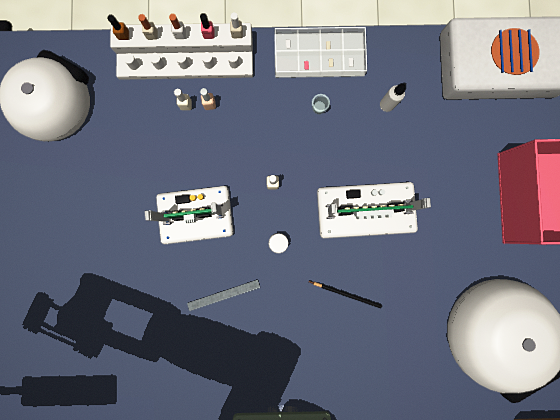

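View pics/scene0.png

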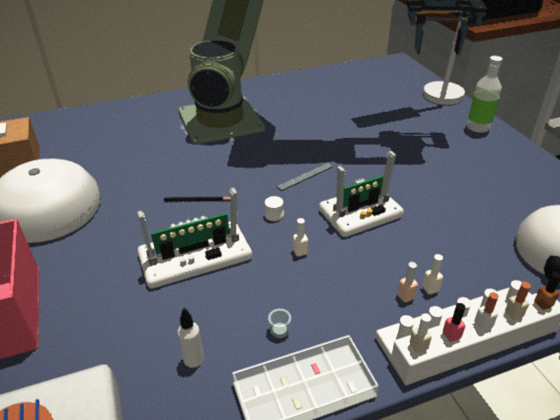

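The top view shows the long lamp on the right, with its base at about px (318–418, 183–236). Its levers are near (332,210) and (425,203). The short lamp is at (157–232, 186–243). The scene view agrees: long lamp left of centre, lever tops at (143,213) and (233,193).

```bash
cat > h.py <<'E'
import numpy as np,cv2
from workcell import *
def cam(n):
    c=camera_info(n);R=cv2.Rodrigues(c["rvec"])[0];K=np.array([[c["fx"],0,c["cx"]],[0,c["fy"],c["cy"]],[0,0,1]]);return K,R,np.array(c["tvec"])
def ray(n,px,z):
    K,R,t=cam(n);C=-R.T@t;d=R.T@np.linalg.inv(K)@np.array([px[0],px[1],1.]);return C+d*(z-C[2])/d[2]
def proj(n,P):
    K,R,t=cam(n);p=K@(R@np.array(P,float)+t);return p[:2]/p[2]
E
python3 - <<'E'
from h import *
im=cv2.imread("pics/top0.png")
K,R,t=cam("top");print("C",-R.T@t)
hsv=cv2.cvtColor(im,cv2.COLOR_BGR2HSV)
for nm,(x0,x1,y0,y1) in dict(long=(300,440,175,245),short=(140,245,175,250)).items():
    m=np.zeros(im.shape[:2],np.uint8);m[y0:y1,x0:x1]=((hsv[...,2]>190)&(hsv[...,1]<50))[y0:y1,x0:x1]*255
    m=cv2.morphologyEx(m,cv2.MORPH_OPEN,np.ones((3,3)));m=cv2.morphologyEx(m,cv2.MORPH_CLOSE,np.ones((9,9)))
    c=max(cv2.findContours(m,0,1)[0],key=cv2.contourArea)
    w=np.array([ray("top",p[0],24)[:2] for p in c],np.float32)
    print(nm,cv2.minAreaRect(w))
    g=np.zeros_like(m);g[y0:y1,x0:x1]=cv2.inRange(hsv,(40,80,40),(90,255,255))[y0:y1,x0:x1]
    p=np.argwhere(g)[:,::-1].astype(np.float32);w=np.array([ray("top",q,87)[:2] for q in p],np.float32);
    l=cv2.fitLine(w,cv2.DIST_HUBER,0,.01,.01).ravel();print(" green",l,np.degrees(np.arctan2(l[1],l[0])),w.min(0),w.max(0))
cv2.imwrite("pics/c1.png",cv2.resize(im[170:250,300:440],None,fx=5,fy=5,interpolation=2))
sc=cv2.imread("pics/scene0.png");cv2.imwrite("pics/c2.png",cv2.resize(sc[170:290,120:270],None,fx=5,fy=5,interpolation=2))
E
```

```text
C [472.45450438  12.30295388 896.08960049]
long ((527.553466796875, -191.976318359375), (106.8564453125, 206.99551391601562), 2.5021698474884033)
 green [ 4.6085078e-02 -9.9893755e-01  5.2532843e+02 -1.9259320e+02] -87.35858 [ 519.2818  -267.29895] [ 531.1602  -119.70554]
short ((523.7864990234375, 178.0910186767578), (107.31356811523438, 151.52203369140625), 5.890995502471924)
 green [ 1.0062784e-01 -9.9492413e-01  5.2360486e+02  1.7973303e+02] -84.22467 [515.91547 133.92754] [530.5181 226.8512]
```

View pics/c1.png

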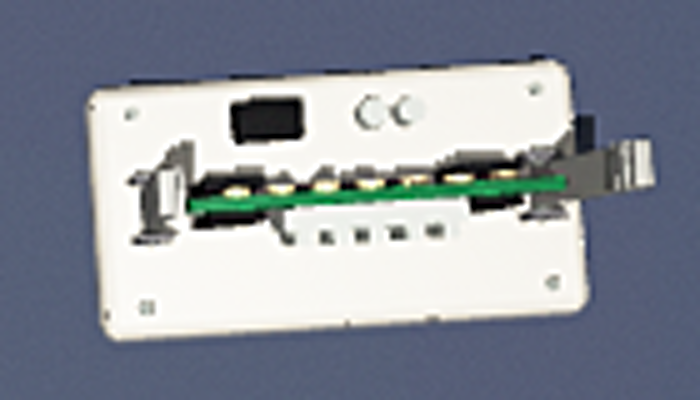

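View pics/c2.png

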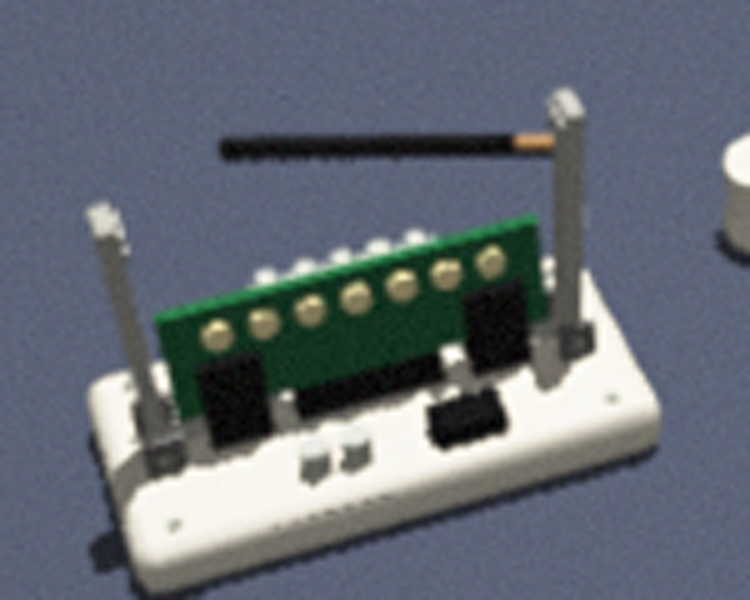

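The top crop shows the left lever's top at px (334,208), the right lever's at (427,203), and the base yawed about +2.5°. Both levers are near upright, and the LEDs face +x. I'll carry the closed fingers high over to the inner side of the left lever.

Emit:
{"fn": "move_arm", "kwargs": {
  "motion": [
    [0,[0.425,-0.99,0],[0,0,0.25]],
    [0,[0.425,-0.99,0],[0,0,0.25]],
    [0,[0.425,-0.99,0],[0,0,0.25]],
    [0,[0.425,-0.99,0],[0,0,0.25]],
    [0,[0.425,-0.99,0],[0,0,0.25]],
    [0,[0.425,-0.99,0],[0,0,0.25]],
    [0,[0.425,-0.99,0],[0,0,0.25]],
    [0,[0.425,-0.99,0],[0,0,0.25]],
    [0,[0.425,-0.99,0],[0,0,0.25]],
    [0,[0.425,-0.99,0],[0,0,0.25]],
    [0,[0.425,-0.99,0],[0,0,0.25]],
    [0,[0.425,-0.99,0],[0,0,0.25]],
    [0,[0.425,-0.99,0],[0,0,0.25]],
    [0,[0.425,-0.99,0],[0,0,0.25]],
    [0,[0.425,-0.99,0],[0,0,0.25]],
    [0,[0.425,-0.99,0],[0,0,0.25]],
    [0,[0.425,-0.99,0],[0,0,0.25]],
    [0,[0.425,-0.99,0],[0,0,0.25]],
    [0,[0.425,-0.99,0],[0,0,0.25]],
    [0,[0.425,-0.99,0],[0,0,0.25]]
  ]
}}

```text
time_s: 1.77
ee_pos: [450.5, 27.1, 213.7]
ee_rot: [180.0, -0.0, 175.6]
force: [-0.1, 0.0, -1.0]
gripper_width: 0.5
gripper_force: 0.0
```

Emit:
{"fn": "move_arm", "kwargs": {
  "motion": [
    [0,[0.425,-0.99,0],[0,0,0.25]],
    [0,[0.425,-0.99,0],[0,0,0.25]],
    [0,[0.425,-0.99,0],[0,0,0.25]],
    [0,[0.425,-0.99,0],[0,0,0.25]],
    [0,[0.425,-0.99,0],[0,0,0.25]],
    [0,[0.425,-0.99,0],[0,0,0.25]],
    [0,[0.425,-0.99,0],[0,0,0.25]],
    [0,[0,0,0],[0,0,0]],
    [0,[0,0,0],[0,0,0]]
  ]
}}

```text
time_s: 2.52
ee_pos: [524.8, -145.6, 213.2]
ee_rot: [179.9, -0.1, -177.6]
force: [-0.5, -0.4, 0.4]
gripper_width: 0.7
gripper_force: 0.0
```

```bash
python3 - <<'E'
from h import *
for p in((334,208),(427,203)): print(ray("top",p,141))
s=state();print(s["time_s"],s["ee_pos"],s["ee_rot"],s["gripper_width"],s["qpos"])
cv2.imwrite("pics/w1.png",grab_frame("wrist"))
c,sn=np.cos(.0436),np.sin(.0436)
for y in(-87,-83,83,87,93): print(y,proj("wrist",[526.5-sn*y,-192.5+c*y,141]))
E
```

```text
[ 524.11441174 -103.64509624  141.        ]
[ 530.29345671 -276.69699004  141.        ]
2.5167 [ 524.75433649 -145.57784853  213.17667903] [ 1.79945612e+02 -8.62884837e-02 -1.77585623e+02] 0.710881381159826 [-1.67293908e+01  1.56527915e+01  9.36035333e+01  2.44356765e-02
  7.08430293e+01 -1.09151765e+02]
-87 [ 96.22399322 222.19787029]
-83 [101.80857471 222.19611972]
83 [333.39727101 222.1235248 ]
87 [338.97359367 222.12177682]
93 [347.33771371 222.11915496]
```

View pics/w1.png

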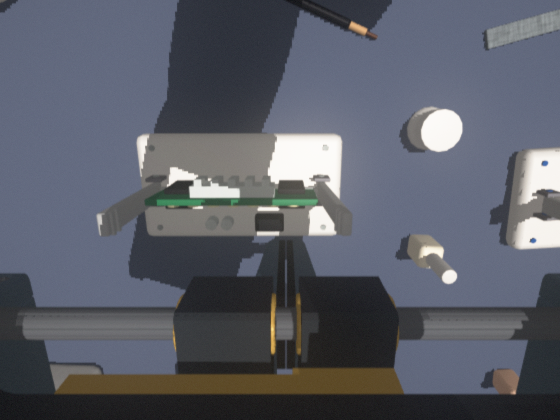

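The wrist view agrees with the predicted lever tops: left at about (343,222), right at about (105,222). Now I'll descend inside the left lever and push it outward.

Emit:
{"fn": "move_arm", "kwargs": {
  "motion": [
    [0,[0,0,-1],[0,0,0]],
    [0,[0,0,-1],[0,0,0]],
    [0,[0,0,-1],[0,0,0]],
    [0,[0,0,-1],[0,0,0]],
    [0,[0,0,0],[0,0,0]],
    [0,[-0.01,0.2,0],[0,0,0]],
    [0,[-0.01,0.2,0],[0,0,0]],
    [0,[-0.01,0.2,0],[0,0,0]],
    [0,[-0.01,0.2,0],[0,0,0]],
    [0,[-0.01,0.2,0],[0,0,0]],
    [0,[-0.01,0.2,0],[0,0,0]],
    [0,[-0.01,0.2,0],[0,0,0]],
    [0,[-0.01,0.2,0],[0,0,0]]
  ]
}}

```text
time_s: 3.65
ee_pos: [523.2, -104.5, 114.2]
ee_rot: [-180.0, 0.0, -177.4]
force: [1.1, -1.5, -0.5]
gripper_width: 0.4
gripper_force: 0.5
```

Emit:
{"fn": "move_arm", "kwargs": {
  "motion": [
    [0,[-0.01,0.2,-0.12],[0,0,0]],
    [0,[-0.01,0.2,-0.12],[0,0,0]],
    [0,[-0.01,0.2,-0.12],[0,0,0]],
    [0,[-0.01,0.2,-0.12],[0,0,0]],
    [0,[-0.01,0.2,-0.12],[0,0,0]],
    [0,[-0.01,0.2,-0.12],[0,0,0]],
    [0,[0,0,0],[0,0,0]],
    [0,[0,0,0],[0,0,0]]
  ]
}}

```text
time_s: 4.32
ee_pos: [521.0, -74.3, 95.5]
ee_rot: [180.0, -0.1, -177.4]
force: [0.1, -0.3, -0.4]
gripper_width: 0.4
gripper_force: 0.0
```

```bash
python3 - <<'E'
from h import *
sc=grab_frame("scene");cv2.imwrite("pics/s2.png",cv2.resize(sc[150:290,110:280],None,fx=4,fy=4,interpolation=2))
E
```

```text
(no output)
```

View pics/s2.png

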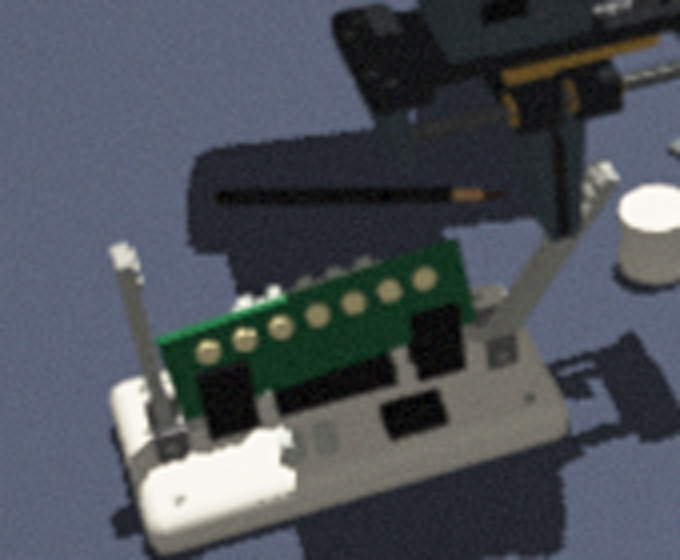

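The left lever is out at about 0.7 rad and that end of the board is raised. Next I'll give it one small extra nudge, rise, and repeat on the right lever.

Emit:
{"fn": "move_arm", "kwargs": {
  "motion": [
    [0,[0,0.1,0],[0,0,0]],
    [0,[0,0,0],[0,0,0]],
    [0,[0,-0.1,0.5],[0,0,0]],
    [0,[0,0,0.8],[0,0,0]],
    [0,[0,0,0.8],[0,0,0]],
    [0,[0.04,-0.93,0],[0,0,0]],
    [0,[0.04,-0.93,0],[0,0,0]],
    [0,[0.04,-0.93,0],[0,0,0]],
    [0,[0.04,-0.93,0],[0,0,0]],
    [0,[0.04,-0.93,0],[0,0,0]],
    [0,[0.04,-0.93,0],[0,0,0]],
    [0,[0.04,-0.93,0],[0,0,0]],
    [0,[0,0,0],[0,0,0]],
    [0,[0,0,-0.7],[0,0,0]],
    [0,[0,0,-0.65],[0,0,0]],
    [0,[0,0,0],[0,0,0]]
  ]
}}

```text
time_s: 5.7
ee_pos: [526.2, -236.4, 111.8]
ee_rot: [179.8, -0.3, -177.5]
force: [-0.7, 0.5, -1.1]
gripper_width: 0.5
gripper_force: 0.0
```

Emit:
{"fn": "move_arm", "kwargs": {
  "motion": [
    [0,[0.01,-0.2,0],[0,0,0]],
    [0,[0.01,-0.2,0],[0,0,0]],
    [0,[0.01,-0.2,0],[0,0,0]],
    [0,[0.01,-0.2,0],[0,0,0]],
    [0,[0.01,-0.2,0],[0,0,0]],
    [0,[0.01,-0.2,0],[0,0,0]],
    [0,[0.01,-0.2,0],[0,0,0]],
    [0,[0.01,-0.2,0],[0,0,0]],
    [0,[0,0,0],[0,0,0]]
  ]
}}

```text
time_s: 6.45
ee_pos: [530.4, -278.5, 114.6]
ee_rot: [-180.0, -0.0, -177.5]
force: [-0.7, 0.5, -0.5]
gripper_width: 0.1
gripper_force: 0.0
```

Emit:
{"fn": "move_arm", "kwargs": {
  "motion": [
    [0,[0.01,-0.2,-0.12],[0,0,0]],
    [0,[0.01,-0.2,-0.12],[0,0,0]],
    [0,[0.01,-0.2,-0.12],[0,0,0]],
    [0,[0.01,-0.2,-0.12],[0,0,0]],
    [0,[0.01,-0.2,-0.12],[0,0,0]],
    [0,[0.01,-0.2,-0.12],[0,0,0]],
    [0,[0,-0.15,-0.05],[0,0,0]],
    [0,[0,0,0],[0,0,0]],
    [0,[0,0,0],[0,0,0]]
  ]
}}

```text
time_s: 7.2
ee_pos: [531.7, -311.6, 95.1]
ee_rot: [180.0, -0.0, -177.5]
force: [0.2, 0.4, 0.5]
gripper_width: 0.4
gripper_force: 0.0
```

Emit:
{"fn": "move_arm", "kwargs": {
  "motion": [
    [0,[0,0.1,0.5],[0,0,0]],
    [0,[0,0,1],[0,0,0]],
    [0,[0,0,1],[0,0,0]],
    [0,[0,0,1],[0,0,0]],
    [0,[-0.5,0,1],[0,0,0]],
    [0,[-1,0,0.5],[0,0,0]],
    [0,[-1,0,0],[0,0,0]],
    [0,[-1,0,0],[0,0,0]],
    [0,[0,0,0],[0,0,0]],
    [0,[0,0,0],[0,0,0]],
    [0,[0,0,0],[0,0,0]]
  ]
}}

```text
time_s: 8.12
ee_pos: [445.0, -308.9, 220.8]
ee_rot: [-180.0, 0.1, -177.5]
force: [-0.1, -0.5, -0.2]
gripper_width: 0.6
gripper_force: 0.0
```

```bash
python3 - <<'E'
from h import *
sc=grab_frame("scene");cv2.imwrite("pics/s3.png",cv2.resize(sc[150:290,100:280],None,fx=4,fy=4,interpolation=2))
c,sn=np.cos(.0436),np.sin(.0436)
f=lambda y,z:proj("scene",[526.5-sn*y,-192.5+c*y,z])
for n,g in(("L",1),("R",-1)):
    for a in(.5,.7,.75): print(n,a,(f(g*(83+110*np.sin(a)),31+110*np.cos(a))-[100,150])*4)
for z in(87.5,92.5,98): print(z,[(f(y,z)-[100,150])*4 for y in(75,-75)])
E
```

```text
L 0.5 [620.56573674 156.86351089]
L 0.7 [656.1513597  168.32020081]
L 0.75 [664.15132224 172.2235978 ]
R 0.5 [ 50.41033355 301.68413475]
R 0.7 [ 15.0615236  333.19809565]
R 0.75 [  7.48359117 341.71628963]
87.5 [array([507.5505826 , 252.13835323]), array([201.4122334, 332.9904678])]
92.5 [array([506.77036382, 244.20448749]), array([199.59480835, 324.95116696])]
98 [array([505.90647394, 235.41978951]), array([197.5818661 , 316.04700431])]
```

View pics/s3.png

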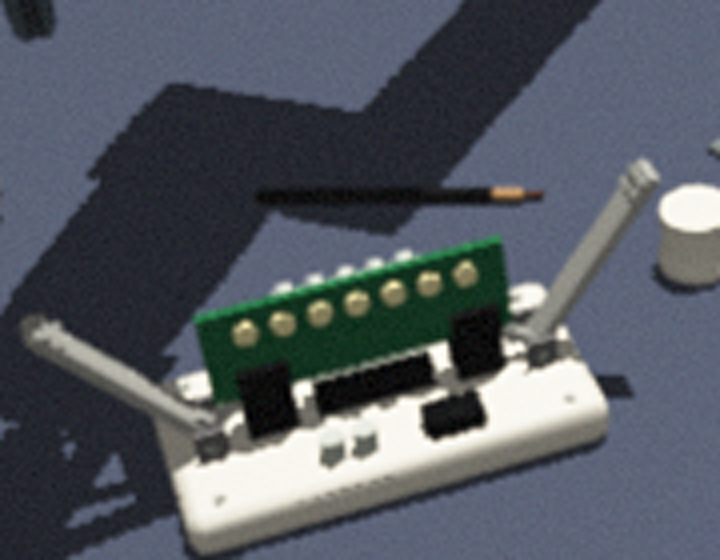

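Both levers read about 0.65 rad: left tip at (640,170), right tip at (35,325). The board's top corners at (503,238) and (196,316) match a height of about 97 mm, and the board stands upright. The arm is clear, so I'm handing the job in.

```bash
python3 -c "
from workcell import *
print(job_done())"
```

```text
the job is handed in; nothing more can be done
None
```

I handed the job in, but no verdict came back. In the last picture both long-board levers are out at about 0.65 rad, and the board stands in its guides with its top edge near 97 mm. The arm never went near the short board.

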